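Roll a hexagon spacer until its cross hole faces up

TASK

On the black rubber mat lie two aluminium hexagon spacers, a short one and a long one. Roll the short spacer over by one face so that the round cross hole in its side faces straight up, as on the long one, ready for its set screw. Leave it lying flat on the mat close to where it was, let go of it, and leave the long spacer alone.

Things in the scene. Friction and masses are not known exactly. Their poses are not given: they have to be found in the camera images.
- short_spacer: short aluminium hexagon bar, 55 mm long, 42 mm across flats, faces 24 mm wide, about 0.2 kg, dark bore marks in its flat ends. Origin at its centre, 21 mm above the mat. x runs along the bar (any heading), z out through the face with the cross hole. It starts flat on a face with the hole in one of the two upper sloping faces: z leans 60 degrees. It can be gripped by its two flat ends
- short_hole (a point): centre of the mouth of the short spacer's cross hole, a dark round hole 10 mm wide in the middle of one of its six faces, 21 mm from the bar's axis; 42 mm above the mat once it faces up
- long_spacer: the long spacer, the same bar 100 mm long, its cross hole already facing up; leave it alone. Origin at its centre, 21 mm above the mat; x along the bar, z up through its hole
- mat: flat black rubber mat, 200 x 320 x 3 mm, fixed on the worktop; origin at the centre of its underside, z up, x along its 200 mm side. Both spacers lie on it, about 170 mm apart, one near each end; a loose nut and bolt lie between them near the middles of the long sides
Mind the look-alikes: they are no part of the job. Leave any pink or purple look-alike of the short_spacer alone.

How it is judged:
At the end, for the whole second after the job is handed in: The short spacer lies at rest and flat on the mat, its cross hole facing up within 10 degrees, its centre less than 60 mm from where it began, and the long spacer is where it was (within 15 mm), its hole still up (angle between short_spacer's own z axis and vertical below 0.17 rad and z of short_hole in the frame of mat between 0.04 and 0.05 m and distance of short_spacer from where it was at the start of the episode below 0.06 m and linear speed of short_spacer below 0.02 m/s and angular speed of short_spacer below 0.1 rad/s); the robot touches nothing.
It fails at once if the long spacer was moved by more than 15 mm (distance of long_spacer from where it was at the start of the episode above 0.015 m).
It fails at once if the long spacer was tipped or rolled (angle between long_spacer's own z axis and vertical above 0.25 rad).
It also fails if it takes over 35 s, if anything falls off the work surface, if the arm or the gripper's body presses on something with over 40 N, if the wrist force passes 120 N, or if a joint passes its speed limit or range.

ROBOT

A 7-joint arm with a two-finger parallel gripper is mounted at the origin on a cart in front of the work surface, level with it; the furniture and walls round the work are solid. World frame = base frame: x ahead of the robot, y to its left, z up, the work surface at z = 0. Lengths are in m, angles in rad, forces in N, time in s.
With the tool pointing down it reaches from about 0.425 to 0.925 m from the base axis. Payload 6.8 kg.
Tool frame: the origin (TCP) lies on the centre line of the jaws, within the pads' length; the fingertips stand 14 mm ahead of it and the grasp point (between the pads) lies 5 mm behind it (r.tips_ahead is the distance from the TCP to the fingertips, in m); z points along the fingers, y is the line along which they close (so a half turn about z gives the same grasp; the last joint's range is limited). The gripper opens to 85 mm and grips with 20 to 120 N. Pads are 22 mm wide; open, the fingers measure 114 mm over their backs; the gripper's body (76 mm by 85 mm) begins 54 mm behind the grasp point. The pads swing forward as they close: fully open they stand 13 mm farther back than shut.
Start: joints at [1.086, 0.477, 0.022, 1.555, -0.011, 1.109, -0.083], TCP at [0.248, -0.628, 0.245] pointing down, gripper open.
Joint ranges: [-2.96, 2.96], [-0.34, 2.1], [-1.41, 1.46], [0.24, 2.44], [-1.37, 4.51], [0.17, 1.92], [-2.96, 2.96]. Speed limits (rad/s): [2.39, 2.39, 3.14, 3.14, 3.14, 3.14, 3.14].

INTERFACE

Orientations are given as a rotation vector (axis times angle).
In Python, from bench import r, eyes gives the robot as it stands.
- The arm moves only by the tool step_arm, never from a script. Its argument "rows" is a list of rows, each a list of 6 numbers: the shift along the world's x, y, z in units of 60 cm (1.0 is 60 cm), then the turn, a rotation vector about the world's x, y, z in units of pi rad (1.0 is pi rad). In form: [[x, y, z, rx, ry, rz], ...]. A call has 1 to 5 rows; each row is the pose to reach, as a shift and turn from the pose commanded when the call began, turning the shorter way round; what a row does not reach only later rows make up. A row lasts 1/12 s, in which the tool goes at most 41.7 mm and 7.16 degrees, less where a joint would pass 70% of its speed; a pose out of reach is approached as far as the arm can. A call with a number of a shift or a turn outside -1 to 1 is refused whole. A call with a gripper value outside its range is refused whole. "jaw" is the closure, from 0 (fully open) to 1 (shut), set as the call begins (left out, the last holds). The fingers move at their own pace and stop on an object; "squeeze" is the grip in N (left out, the last holds). Time passes only in rows, so rows that repeat a pose let the fingers close. It gives the time, the measured TCP pose, the force, the opening and the grip force at its end, in the units of the state.
- r.get_obs(): the state, without advancing time (a new reading comes with each control period).
- eyes.grab_frame(name): name is "side" or "top"; returns the picture (400x640x3 uint8, red, green, blue); there is no depth.
- eyes.camera_info(name): a dict with "mtx" (3x3 intrinsics, pixels), "extrinsics" (4x4, takes a point from camera to world coordinates). Camera axes: x right, y down, z forward; pixel columns grow to the right and rows downward; lengths in m; the calibration is good to about 2 mm. A picture is of the moment at which its call begins. camera_info takes no time and is no camera call.
- r.hand_in(): hands the job in; it is judged then, once.
The state is a dict: "clock": time; "joints": joint angles; "qvel": joint speeds; "tau": joint torques, N m; "tcp_pos": TCP position; "orientation": TCP orientation; "contact_force": force on the tool from outside, world axes, zero at the start; "moment": the same for the moment, N m; "grip_width": finger opening in m; "gripper_force": force on a finger pad.
Only numpy, scipy, OpenCV 4.12 (cv2) and the standard library are available. Lean on these libraries where they do the work, as an engineer would, in place of code of your own. Each camera call takes 0.05 s, during which the arm holds its last target. There are 200 camera calls.

## Working session

There is one attempt and no reset: what is moved stays moved. The work goes in short steps, Python scripts to look and compute and a tool call to move; the robot and the scene stay as the last step left them, time stands still between calls to the robot, and variables do not carry over. Pictures are saved under pics/ and viewed, at most 10 in all, crops included, and the job is handed in when it is done.

Besides the shell and the picture viewer there is one more tool, called after "Request:" as name(argument=value, ...), one argument or row to a line, values as JSON. step_arm: Moves the arm, as the interface text tells. Shifts and turns lie within -1 to 1; 1 stands for 60 cm of shift or pi rad of turn. Its arguments: {"type":"object","properties":{"rows":{"type":"array"},"jaw":{"type":"number"},"squeeze":{"type":"number"}},"required":["rows"]}

```bash
mkdir -p pics; python3 - <<'E'
from bench import r, eyes
import cv2
for n in ("top","side"):
    cv2.imwrite(f"pics/{n}0.png",eyes.grab_frame(n)[:,:,::-1])
    c=eyes.camera_info(n);print(n,c["mtx"],c["extrinsics"])
o=r.get_obs();print({k:o[k] for k in("clock","tcp_pos","orientation","grip_width","joints")},r.tips_ahead)
E
```

```text
top [[464.27710138   0.         323.90801685]
 [  0.         464.27710138 198.31539994]
 [  0.           0.           1.        ]] [[-0.12524596 -0.97124798  0.20246185  0.30312271]
 [-0.99210956  0.12144353 -0.03114627 -0.01521771]
 [ 0.00566307 -0.20476529 -0.97879472  1.04943214]
 [ 0.          0.          0.          1.        ]]
side [[440.84327983   0.         321.08244792]
 [  0.         440.84327983 198.49950102]
 [  0.           0.           1.        ]] [[ 0.98244792 -0.089872    0.16345982  0.38941885]
 [-0.18454053 -0.34040294  0.92199275 -0.85666561]
 [-0.02721913 -0.93597482 -0.35101319  0.37170551]
 [ 0.          0.          0.          1.        ]]
{'clock': 0.1, 'tcp_pos': array([ 0.24818019, -0.62716149,  0.24441301]), 'orientation': array([-3.08440064e+00, -5.88146477e-01,  6.69313128e-04]), 'grip_width': 0.08558148130933692, 'joints': array([ 1.08588449,  0.47772725,  0.02232658,  1.55635973, -0.01149888,
        1.10930631, -0.08310212])} 0.014
```

View pics/top0.png

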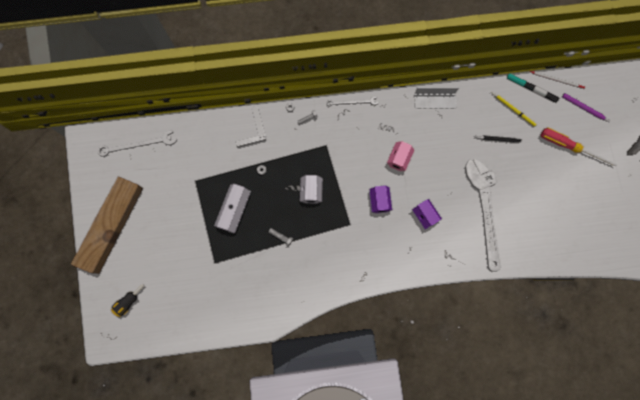

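View pics/side0.png

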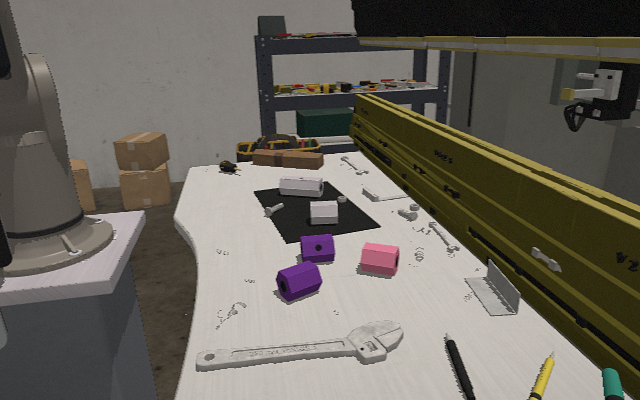

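The top view shows the long spacer at (233,208) and the short aluminium spacer at (312,189), both on the mat. The look-alikes are pink (401,156) and purple (381,199) and (427,213), all off the mat. The side view shows the short spacer at (323,212). The one at (312,189) fits, since it is bare metal and on the mat. I'll confirm that in an enlarged crop.

```bash
python3 - <<'E'
import cv2,numpy as np
a=cv2.imread("pics/top0.png")[164:214,282:342]; b=cv2.imread("pics/side0.png")[190:235,293:353]
a=cv2.resize(a,None,fx=10,fy=10,interpolation=cv2.INTER_CUBIC)[:,:,:]; b=cv2.resize(b,None,fx=10,fy=10,interpolation=cv2.INTER_CUBIC)
a=cv2.resize(a,(400,333));b=cv2.resize(b,(400,300))
cv2.imwrite("pics/crop0.png",np.hstack([a[:300],b]))
E
```

```text
(no output)
```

View pics/crop0.png

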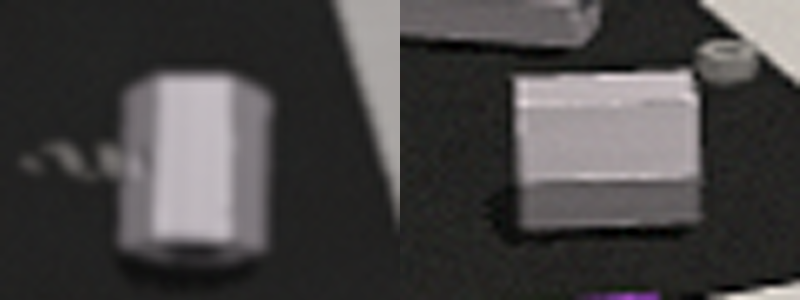

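The crop shows a bare aluminium hexagon with its top face at crop pixels (155-235, 75-245). The side camera sees its -y sloping face clearly and there is no hole in it. So the hole must be in the +y sloping face (left in the top view), and the bar needs a +60° turn about +x.

```bash
cat > h.py <<'E'
from bench import r, eyes
import numpy as np
from scipy.spatial.transform import Rotation as R
def ray(n,uv,z):
    c=eyes.camera_info(n);E=np.array(c["extrinsics"]);d=E[:3,:3]@np.linalg.solve(c["mtx"],[*uv,1]);o=E[:3,3]
    return o+d*(z-o[2])/d[2]
def proj(n,p):
    c=eyes.camera_info(n);E=np.array(c["extrinsics"]);q=np.array(c["mtx"])@(E[:3,:3].T@(np.array(p)-E[:3,3]));return q[:2]/q[2]
E
python3 - <<'E'
from h import *
for n,u0,v0,x0,pts in(("top",282,164,0,[(155,75),(235,75),(235,245),(155,245)]),("side",293,190,400,[(515,75),(692,72),(695,104),(515,106)])):
    P=np.array([ray(n,(u0-.5+(a-x0)/6.667,v0-.5+b/6.667),.045) for a,b in pts]);print(n,P.round(4).tolist(),P.mean(0).round(4))
P=[ray("top",p,.045) for p in((242,184),(223,231))];print("long ends",np.round(P,3))
m=[ray("top",p,.003) for p in((196,181),(327,147),(350,226),(216,262))];print(np.round(m,3))
o=r.get_obs();print(R.from_rotvec(o["orientation"]).as_matrix().round(3))
E
```

```text
top [[0.5695, -0.0115, 0.045], [0.5662, -0.038, 0.045], [0.5085, -0.0309, 0.045], [0.5118, -0.0047, 0.045]] [ 0.539  -0.0213  0.045 ]
side [[0.5162, -0.0056, 0.045], [0.5703, -0.0171, 0.045], [0.5653, -0.044, 0.045], [0.5119, -0.0318, 0.045]] [ 0.5409 -0.0247  0.045 ]
long ends [[0.566 0.129 0.045]
 [0.466 0.18  0.045]]
[[ 0.597  0.24   0.003]
 [ 0.641 -0.071  0.003]
 [ 0.448 -0.099  0.003]
 [ 0.405  0.209  0.003]]
[[ 0.93   0.368 -0.001]
 [ 0.368 -0.93   0.002]
 [-0.    -0.002 -1.   ]]
```

Request:
step_arm(
  rows=[
    [0.03,0.062,0,0,0,0.03],
    [0.06,0.124,0,0,0,0.06],
    [0.09,0.186,0,0,0,0.09],
    [0.12,0.248,0,0,0,0.12],
    [0.15,0.31,0,0,0,0.15],
  ],
  jaw=0,
  squeeze=60,
)

```text
clock: 0.52
tcp_pos: [0.3386, -0.4396, 0.245]
orientation: [-2.86, -1.299, 0.001]
contact_force: [0.1, 0.0, -0.0]
grip_width: 0.0855
gripper_force: 0.0
```

Request:
step_arm(
  rows=[
    [0.03,0.062,0,0,0,0.03],
    [0.06,0.124,0,0,0,0.06],
    [0.09,0.186,0,0,0,0.09],
    [0.12,0.248,0,0,0,0.12],
    [0.15,0.31,0,0,0,0.15],
  ],
)

```text
clock: 0.93
tcp_pos: [0.4285, -0.2537, 0.2452]
orientation: [-2.478, -1.931, 0.0]
contact_force: [0.7, -1.1, 0.3]
grip_width: 0.0857
gripper_force: 0.0
```

```bash
cat >> h.py <<'E'
def goal(c,head,tilt,back):
    "pose with tool y along bar heading (deg), tilted about the bar, TCP `back` m behind c; prints move from now"
    h=np.radians(head);y=np.array([np.cos(h),np.sin(h),0]);z=R.from_rotvec(np.radians(tilt)*y).apply([0,0,-1])
    M=np.c_[np.cross(y,z),y,z];o=r.get_obs()
    p=np.array(c)-back*z
    w=(R.from_matrix(M)*R.from_rotvec(o["orientation"]).inv()).as_rotvec()
    print(((p-o["tcp_pos"])/.6).round(4),(w/np.pi).round(4),np.degrees(np.linalg.norm(w)).round(1),p.round(4))
E
python3 -c "
from h import *
goal((.54,-.023,.024),-9.5,0,.12)
goal((.54,-.023,.024),-9.5,-30,.12)"
```

```text
[ 0.1858  0.3845 -0.1687] [ 0.     -0.0001  0.0259] 4.7 [ 0.54  -0.023  0.144]
[ 0.2023  0.4832 -0.1955] [-0.1631  0.0341  0.0253] 30.3 [0.5499 0.0362 0.1279]
```

Request:
step_arm(
  rows=[
    [0.025,0.06,-0.02,-0.02,0.004,0.003],
    [0.05,0.12,-0.04,-0.04,0.008,0.006],
    [0.075,0.18,-0.06,-0.06,0.0125,0.009],
    [0.1,0.24,-0.08,-0.08,0.0165,0.012],
    [0.125,0.3,-0.1,-0.1,0.021,0.015],
  ],
)

```text
clock: 1.35
tcp_pos: [0.5038, -0.0742, 0.1853]
orientation: [2.255, 1.836, -0.36]
contact_force: [1.1, -1.2, -0.3]
grip_width: 0.0854
gripper_force: 0.0
```

```bash
python3 -c "
from h import *
goal((.54,-.023,.024),-9.5,-30,.12);print(r.get_obs()['joints'].round(2))"
```

```text
[ 0.0768  0.184  -0.0956] [-0.0618  0.0145  0.0115] 11.6 [0.5499 0.0362 0.1279]
[ 0.18  0.35 -0.42  1.97  0.51  1.04 -0.74]
```

Request:
step_arm(
  rows=[
    [0.02,0.05,-0.025,-0.016,0.0035,0.003],
    [0.04,0.1,-0.05,-0.032,0.007,0.006],
    [0.0768,0.15,-0.075,-0.048,0.011,0.009],
    [0.0768,0.184,-0.0956,-0.0618,0.0145,0.0115],
    [0.0768,0.184,-0.0956,-0.0618,0.0145,0.0115],
  ],
)

```text
clock: 1.77
tcp_pos: [0.5484, 0.0429, 0.1239]
orientation: [2.093, 1.794, -0.563]
contact_force: [-0.3, 0.5, 1.0]
grip_width: 0.0853
gripper_force: 0.0
```

```bash
python3 - <<'E'
from h import *
import cv2
goal((.54,-.023,.024),-9.5,-30,.0);print(r.get_obs()['joints'].round(2))
f=[]
for n,(u,v) in(("top",(312,185)),("side",(322,205))):
    g=eyes.grab_frame(n)[v-40:v+35,u-50:u+50,::-1]; f.append(cv2.resize(g,(400,300),interpolation=cv2.INTER_CUBIC))
cv2.imwrite("pics/c1.png",np.hstack(f))
E
```

```text
[-0.014  -0.1099 -0.1664] [-0.0022 -0.0024 -0.0032] 0.8 [ 0.54  -0.023  0.024]
[-0.12  0.59 -0.41  1.83  0.67  1.22 -1.05]
```

View pics/c1.png

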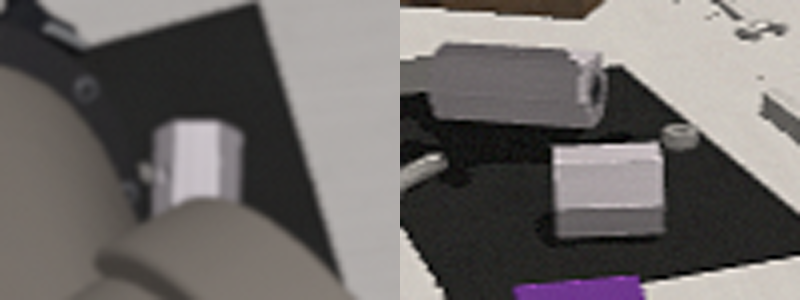

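Request:
step_arm(
  rows=[
    [-0.003,-0.025,-0.038,-0.001,-0.001,-0.001],
    [-0.006,-0.05,-0.076,-0.002,-0.002,-0.003],
    [-0.009,-0.075,-0.114,-0.002,-0.002,-0.003],
    [-0.012,-0.095,-0.144,-0.002,-0.002,-0.003],
    [-0.0135,-0.108,-0.1635,-0.002,-0.002,-0.003],
  ],
)

```text
clock: 2.28
tcp_pos: [0.54, -0.0342, 0.0291]
orientation: [2.109, 1.758, -0.566]
contact_force: [0.1, -0.8, -0.1]
grip_width: 0.0852
gripper_force: 0.0
```

```bash
python3 - <<'E'
from h import *
import cv2
goal((.54,-.023,.024),-9.5,-30,.002)
f=[]
for n,(u,v) in(("top",(312,185)),("side",(322,205))):
    g=eyes.grab_frame(n)[v-40:v+35,u-50:u+50,::-1]; f.append(cv2.resize(g,(400,300),interpolation=cv2.INTER_CUBIC))
cv2.imwrite("pics/c2.png",np.hstack(f))
E
```

```text
[ 0.0003  0.0204 -0.0056] [0.0015 0.0009 0.0045] 0.9 [ 0.5402 -0.022   0.0257]
```

View pics/c2.png

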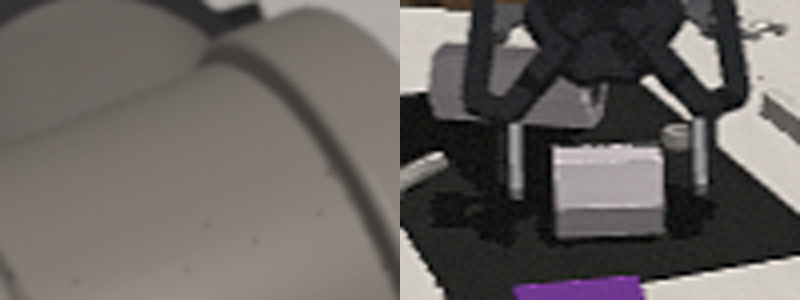

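The side view shows the jaws at crop x 516 and 700 straddling the bar (553-665), centred. The arm overshot slightly, so I'll let it settle and then correct.

Request:
step_arm(
  rows=[
    [0,0.0,0,0,0,0],
    [0,0,0,0,0,0],
  ],
)

```text
clock: 2.55
tcp_pos: [0.5424, -0.0292, 0.0311]
orientation: [2.106, 1.762, -0.558]
contact_force: [1.0, 0.6, 0.4]
grip_width: 0.0854
gripper_force: 0.0
```

```bash
python3 -c "
from h import *
goal((.54,-.023,.024),-9.5,-30,.002)"
```

```text
[-0.0037  0.012  -0.0089] [0.0004 0.0021 0.0031] 0.7 [ 0.5402 -0.022   0.0257]
```

Request:
step_arm(
  rows=[
    [-0.002,0.006,-0.004,0,0.001,0.001],
    [-0.0037,0.012,-0.0075,0,0.002,0.003],
    [-0.0037,0.012,-0.0075,0,0.002,0.003],
    [-0.0037,0.012,-0.0075,0,0.002,0.003],
  ],
)

```text
clock: 2.88
tcp_pos: [0.5392, -0.0218, 0.0255]
orientation: [2.096, 1.777, -0.565]
contact_force: [-0.4, -0.1, -0.7]
grip_width: 0.0855
gripper_force: 0.0
```

Request:
step_arm(
  rows=[
    [0,0,0,0,0,0],
    [0,0,0,0,0,0],
    [0,0,0,0,0,0],
    [0,0,0,0,0,0],
    [0,0,0,0,0,0],
  ],
  jaw=1,
  squeeze=60,
)

```text
clock: 3.3
tcp_pos: [0.5396, -0.0227, 0.0257]
orientation: [2.097, 1.775, -0.565]
contact_force: [0.5, 0.7, 4.5]
grip_width: 0.0544
gripper_force: 63.8
```

Request:
step_arm(
  rows=[
    [0,0,0.015,0,0,0],
    [0,0,0.03,0,0,0],
    [0,0,0.045,0,0,0],
    [0,0,0.06,0,0,0],
    [0,0,0.06,0,0,0],
  ],
)

```text
clock: 3.72
tcp_pos: [0.5401, -0.0227, 0.0634]
orientation: [2.097, 1.774, -0.563]
contact_force: [0.3, 1.0, -2.4]
grip_width: 0.0539
gripper_force: 63.5
```

Request:
step_arm(
  rows=[
    [0,0,0,0.03,-0.005,0],
    [0,0,0,0.06,-0.01,0],
    [0,0,0,0.09,-0.015,0],
    [0,0,0,0.12,-0.02,0],
    [0,0,0,0.15,-0.025,0],
  ],
)

```text
clock: 4.13
tcp_pos: [0.5395, -0.0228, 0.0622]
orientation: [2.374, 2.012, -0.053]
contact_force: [-0.6, 0.1, -3.6]
grip_width: 0.0542
gripper_force: 63.6
```

Request:
step_arm(
  rows=[
    [0,0,0,0.03,-0.005,0],
    [0,0,0,0.06,-0.01,0],
    [0,0,0,0.09,-0.015,0],
    [0,0,0,0.12,-0.02,0],
    [0,0,0,0.15,-0.025,0],
  ],
)

```text
clock: 4.55
tcp_pos: [0.5393, -0.0239, 0.0622]
orientation: [-2.155, -1.826, -0.473]
contact_force: [-1.2, 0.6, -4.6]
grip_width: 0.0546
gripper_force: 63.6
```

Request:
step_arm(
  rows=[
    [0,0,0,0.015,-0.003,0],
    [0,0,0,0.0285,-0.005,0],
    [0,0,0,0.0285,-0.005,0],
    [0,0,0,0.0285,-0.005,0],
    [0,0,0,0.0285,-0.005,0],
  ],
)

```text
clock: 4.97
tcp_pos: [0.5391, -0.0225, 0.0615]
orientation: [-2.099, -1.78, -0.556]
contact_force: [0.0, -0.1, -2.5]
grip_width: 0.0542
gripper_force: 63.6
```

```bash
python3 - <<'E'
from h import *
import cv2
goal((.54,-.023,.024),-9.5,30,.002);print(r.get_obs()['joints'].round(2))
f=[]
for n,(u,v) in(("top",(312,185)),("side",(322,195))):
    g=eyes.grab_frame(n)[v-40:v+35,u-50:u+50,::-1]; f.append(cv2.resize(g,(400,300),interpolation=cv2.INTER_CUBIC))
cv2.imwrite("pics/c3.png",np.hstack(f))
E
```

```text
[ 0.0013 -0.0025 -0.0596] [ 0.0015 -0.0005 -0.0007] 0.3 [ 0.5398 -0.024   0.0257]
[ 0.91  0.79 -0.93  1.98  0.15  0.62 -0.13]
```

View pics/c3.png

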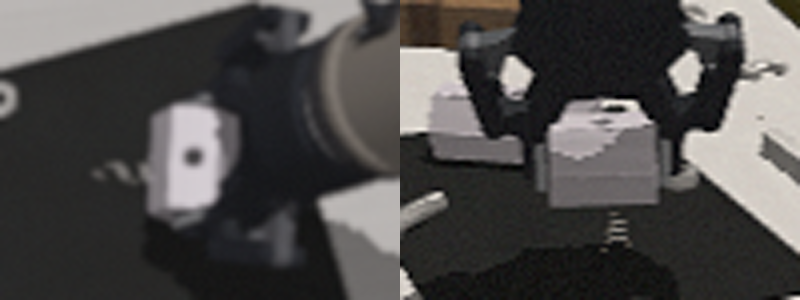

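The hole at top-crop (194,157) now faces up. Next I lower gently.

Request:
step_arm(
  rows=[
    [0,0,-0.015,0,0,0],
    [0,0,-0.03,0,0,0],
    [0,0,-0.044,0,0,0],
    [0,0,-0.052,0,0,0],
    [0,0,-0.054,0,0,0],
  ],
)

```text
clock: 5.48
tcp_pos: [0.5383, -0.0226, 0.0275]
orientation: [-2.098, -1.778, -0.555]
contact_force: [-0.2, -0.1, -2.0]
grip_width: 0.0539
gripper_force: 63.6
```

Request:
step_arm(
  rows=[
    [0,0,-0.001,0,0,0],
    [0,0,-0.002,0,0,0],
    [0,0,-0.003,0,0,0],
    [0,0,-0.003,0,0,0],
  ],
)

```text
clock: 5.82
tcp_pos: [0.5393, -0.0229, 0.0273]
orientation: [-2.099, -1.779, -0.558]
contact_force: [0.1, 0.4, -3.1]
grip_width: 0.0543
gripper_force: 63.6
```

Request:
step_arm(
  rows=[
    [0,0,-0.001,0,0,0],
    [0,0,-0.002,0,0,0],
    [0,0,-0.003,0,0,0],
    [0,0,-0.003,0,0,0],
  ],
)

```text
clock: 6.15
tcp_pos: [0.5391, -0.0229, 0.0253]
orientation: [-2.099, -1.779, -0.557]
contact_force: [0.4, 0.8, -2.2]
grip_width: 0.0541
gripper_force: 63.6
```

Request:
step_arm(
  rows=[
    [0,0,-0.001,0,0,0],
    [0,0,-0.002,0,0,0],
    [0,0,-0.003,0,0,0],
    [0,0,-0.003,0,0,0],
  ],
)

```text
clock: 6.48
tcp_pos: [0.539, -0.0228, 0.0234]
orientation: [-2.098, -1.778, -0.557]
contact_force: [-0.1, -0.3, -2.9]
grip_width: 0.0541
gripper_force: 63.6
```

Request:
step_arm(
  rows=[
    [0,0,-0.001,0,0,0],
    [0,0,-0.002,0,0,0],
    [0,0,-0.002,0,0,0],
  ],
)

```text
clock: 6.73
tcp_pos: [0.5392, -0.0228, 0.0228]
orientation: [-2.098, -1.779, -0.557]
contact_force: [-3.0, -2.0, 4.5]
grip_width: 0.0543
gripper_force: 64.4
```

Request:
step_arm(
  rows=[
    [0,0,0,0,0,0],
    [0,0,0,0,0,0],
    [0,0,0,0,0,0],
    [0,0,0,0,0,0],
    [0,0,0,0,0,0],
  ],
  jaw=0,
)

```text
clock: 7.15
tcp_pos: [0.5392, -0.0228, 0.0224]
orientation: [-2.098, -1.779, -0.558]
contact_force: [-0.2, -0.6, -0.8]
grip_width: 0.0854
gripper_force: 0.0
```

Request:
step_arm(
  rows=[
    [-0.002,-0.012,0.02,0,0,0],
    [-0.005,-0.03,0.05,0,0,0],
    [-0.008,-0.05,0.085,0,0,0],
    [-0.012,-0.074,0.125,0,0,0],
    [-0.014,-0.082,0.144,0,0,0],
  ],
)

```text
clock: 7.57
tcp_pos: [0.5318, -0.0742, 0.1107]
orientation: [-2.102, -1.778, -0.56]
contact_force: [1.6, 0.0, -0.2]
grip_width: 0.0853
gripper_force: 0.0
```

Request:
step_arm(
  rows=[
    [0,-0.04,0.04,0,0,0],
    [0,-0.08,0.08,0,0,0],
    [0,-0.12,0.12,0,0,0],
    [0,-0.12,0.12,0,0,0],
  ],
)

```text
clock: 7.9
tcp_pos: [0.5336, -0.1498, 0.184]
orientation: [-2.109, -1.777, -0.563]
contact_force: [1.3, -1.2, 0.2]
grip_width: 0.0855
gripper_force: 0.0
```

```bash
python3 - <<'E'
from h import *
import cv2
print(proj("top",(.54,-.023,.045)))
f=[]
for n,(u,v) in(("top",(290,190)),("side",(322,205))):
    g=eyes.grab_frame(n)[v-45:v+45,u-60:u+60,::-1]; f.append(cv2.resize(g,(400,300),interpolation=cv2.INTER_CUBIC))
cv2.imwrite("pics/c4.png",np.hstack(f))
E
```

```text
[311.46743016 186.90856589]
```

View pics/c4.png

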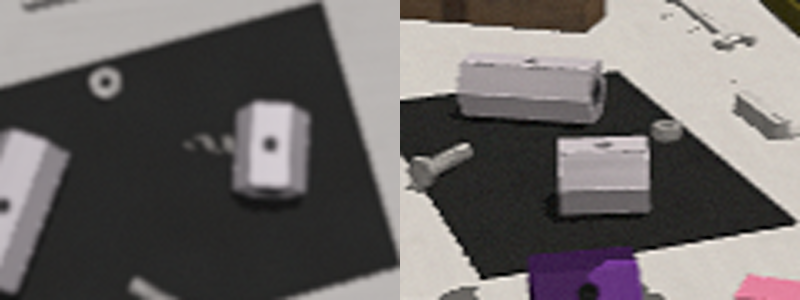

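The picture shows the short spacer flat at crop (270,145), with its hole up in both views. The long spacer is unmoved and the gripper is clear. I'll let the arm settle and hand in.

Request:
step_arm(
  rows=[
    [0,0,0,0,0,0],
    [0,0,0,0,0,0],
    [0,0,0,0,0,0],
  ],
)

```text
clock: 8.25
tcp_pos: [0.5301, -0.1425, 0.1799]
orientation: [-2.096, -1.779, -0.556]
contact_force: [-0.1, -0.5, 0.4]
grip_width: 0.0855
gripper_force: 0.0
```

```bash
python3 -c "
from bench import r
print(r.hand_in())"
```

```text
the job is handed in; nothing more can be done
None
```

I rolled the short spacer over by one face and handed the job in at about 8.3 s; in the last pictures it lies flat close to where it began, hole up and released, with the long spacer unmoved (no verdict was returned).

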